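# Bring the hidden tape roll to the top of the spool wheel and take it off

### The job

The roll of white sealing tape is somewhere under the blue hood of the leaning spool wheel: turn the wheel by its empty posts until the post that carries the roll stands at the very top, in line with the red pointer. Then slide the roll off along its leaning post and set it gently down, lying flat, in the steel tray. Leave the wheel standing with that post at the top, and do not disturb the other things on the bench or in the tray.

Things in the scene. Friction and masses are not known exactly. Their poses are not given: they have to be found in the camera images.
- wheel: White disc 190 mm across; turns either way without end, stays where left (0.07 N m friction). Origin: centre of its face, on the axle; z out of the face along axle and posts, x to the loaded post. Six steel posts, 14 mm thick, 42 mm long, square on the face at 70 mm radius: the loaded one at 0 degrees from x, five empty ones every 60 degrees. Hub: radius 20 mm, height 14 mm
- loaded_post (a point): Foot of the post that carries the roll, on the wheel's face, 70 mm from the axle; axes as for the wheel. The post runs 42 mm from here along z. A small red dash on the rim marks this post.
- top_station (a point): Fixed point where the foot of the loaded post lies when it is exactly at the top, in line with the red pointer on the deck: 70 mm from the wheel's centre up the slope. Axes as for the deck.
- deck: The fixed white deck behind the wheel, on a grey foot 240x190 mm on the bench. Origin at the centre of the wheel's face, 110 mm above the bench. x points up the slope (roughly to the robot's left, within 0.5 rad), y level, z out of the wheel's face along axle and posts: 35 degrees from vertical, leaning to the robot's right. It reaches from x -111 to +151 mm, y +-107 mm.
- hood_edge (a point): Middle of the upper edge of the blue sheet hood, 220 mm wide: 16 mm down the slope from the wheel's centre and 52 mm out from the face. The hood covers all of the wheel below this edge; wheel, posts and roll pass freely under it. Axes as for the deck.
- screen_foot (a point): Middle of the lower edge of a clear screen in an aluminium frame, 192 mm wide, 141 mm up the slope from the wheel's centre. It stands square to the face, 190 mm high, so it leans out over the top post: a vertical gripper meets it; one held along the post has 70 mm from the post's axis to the screen. Axes as for the deck.
- spool: The roll of white sealing tape on a red core: a ring 50 mm in diameter and 26 mm high (rigid; 60 g), bore 19 mm. Origin at the centre of its underside, z along its bore. At the start it sits on its post with its underside on the wheel's face, under the hood; nothing holds it on but the lean, and with 2.5 mm play all round the post it slips down that much.
- tray: Shallow stainless tray fixed to the bench, 160 mm (its x) by 240 mm (its y), rim 20 mm high, floor 2 mm thick. Origin at the centre of its underside, z up. Its middle is free, 55 mm each way along y.
- clamp_red: Small red pinch clamp, 15x38x25 mm, standing in the tray towards its +y end (centre about 85 mm from the tray's centre); leave it. Origin under its centre.
- y_piece: White Y hose connector, 54x50x10 mm, lying in the tray towards its -y end (centre about 85 mm from the tray's centre); leave it. Origin under its centre.
- dish: Small closed petri dish, 62 mm across, 14 mm high, on the bench near the robot; leave it. Origin under its centre.
- cup_white: White screw-lid sample cup, 51 mm across, 64 mm high, on the bench behind the tray; leave it. Origin under its centre.

How it is judged:
By the outcome, as a careful person would: the job done as asked, in the order asked, and still so for the second after the job is handed in, with the robot touching nothing.
It also fails if it takes over 58 s, if anything falls off the work surface, if the arm or the gripper's body presses on something with over 40 N, if the wrist force passes 120 N, or if a joint passes its speed limit or range.

### The arm

A 6-joint arm with a two-finger parallel gripper is mounted at the origin on a cart in front of the work surface, level with it; the furniture and walls round the work are solid. World frame = base frame: x ahead of the robot, y to its left, z up, the work surface at z = 0. Lengths are in mm, angles in rad, forces in N, time in s.
With the tool pointing down it reaches from about 425 to 950 mm from the base axis. Payload 14.7 kg.
Tool frame: the origin (TCP) lies at the very end of the fingers, on their centre line; the grasp point (between the pads) lies 19 mm behind it; z points along the fingers, y is the line along which they close (so a half turn about z gives the same grasp; the last joint's range is limited). The gripper opens to 85 mm and grips with 20 to 120 N. Pads are 22 mm wide; open, the fingers measure 114 mm over their backs; the gripper's body (76 mm by 85 mm) begins 54 mm behind the grasp point. The pads swing forward as they close: fully open they stand 13 mm farther back than shut.
Start: joints at [1.298, 0.48, 1.596, -0, 1.065, -0.047], TCP at [145.502, 633.499, 231.297] pointing down, gripper open.
Joint ranges: [-2.75, 2.75], [-0.82, 2.05], [0.23, 2.67], [-1.56, 4.7], [0.09, 2.69], [-2.92, 2.92]. Speed limits (rad/s): [1.89, 1.89, 2.39, 3.01, 3.01, 3.01].

### API

Orientations are given as a unit quaternion [w, x, y, z].
In Python, from workcell import arm, imaging, ticket gives the robot as it stands.
- The arm moves only by the tool play_rows, never from a script. Its argument "deltas" is a list of rows, each an object with "dp": the shift along the world's x, y, z in a scale on which 1.0 is 0.75 m, a list of three; "rotation": the turn, a rotation vector about the world's x, y, z in normalised numbers (1 is 2 pi rad), a list of three; "claw": the opening, from -1 (shut) to 1 (fully open). In form: [{"dp": [x, y, z], "rotation": [wx, wy, wz], "claw": claw}, ...]. A call has 1 to 8 rows; each row is the pose to reach, as a shift and turn from the pose commanded when the call began; what a row does not reach only later rows make up. A row lasts 1/10 s, in which the tool goes at most 50 mm and 8.59 degrees, less where a joint would pass 70% of its speed; a pose out of reach is approached as far as the arm can. Shift and turn numbers lie between -1 and 1, and a call with a number outside is refused. A call with a gripper value outside its range is refused whole. The fingers move at their own pace and stop on an object; "newtons" is the grip in N (left out, the last holds). Time passes only in rows, so rows that repeat a pose let the fingers close. It gives the time, the measured TCP pose, the force, the opening and the grip force at its end, in the units of the state.
- arm.read_state(): the state, without advancing time (a new reading comes with each control period).
- imaging.grab_frame(name): name is "side" or "top"; returns the picture (480x640x3 uint8, blue, green, red); there is no depth.
- imaging.camera_params(name): a dict with "intrinsics" (3x3 intrinsics, pixels), "dist_coeffs" ([k1, k2, p1, p2, k3] as OpenCV has them; the pictures are not rectified), "R" (3x3) and "t" (3): a world point X has camera coordinates R X + t. Camera axes: x right, y down, z forward; pixel columns grow to the right and rows downward; lengths in mm; the calibration is good to about 2 mm. A picture is of the moment at which its call begins. camera_params takes no time and is no camera call.
- ticket.close_job(): hands the job in; it is judged then, once.
The state is a dict: "time": time; "qpos": joint angles; "dq": joint speeds; "joint_torque": joint torques, N m; "eef_pos": TCP position; "orientation": TCP orientation; "wrist_force": force on the tool from outside, world axes, zero at the start; "torque": the same for the moment, N m; "gripper_width": finger opening in mm; "grip_force": force on a finger pad.
Only numpy, scipy, OpenCV 4.12 (cv2) and the standard library are available. Lean on these libraries where they do the work, as an engineer would, in place of code of your own. Each camera call takes 0.05 s, during which the arm holds its last target. There are 200 camera calls.

## Working session

There is one attempt and no reset: what is moved stays moved. The work goes in short steps, Python scripts to look and compute and a tool call to move; the robot and the scene stay as the last step left them, time stands still between calls to the robot, and variables do not carry over. Pictures are saved under pics/ and viewed, at most 10 in all, crops included, and the job is handed in when it is done.

Besides the shell and the picture viewer there is one more tool, called after ">>>" as name(argument=value, ...), one argument or row to a line, values as JSON. play_rows: Moves the arm, as the interface text tells. Its arguments: {"type":"object","properties":{"deltas":{"type":"array"},"newtons":{"type":"number"}},"required":["deltas"]}

```bash
mkdir -p pics; ls; python3 - <<'E'
from workcell import arm, imaging
import cv2,numpy as np
for n in("side","top"):
    cv2.imwrite(f"pics/{n}0.png",imaging.grab_frame(n))
    p=imaging.camera_params(n)
    print(n,{k:np.round(v,4).tolist() for k,v in p.items()})
    R=np.array(p["R"]);print(-R.T@np.array(p["t"]).ravel())
print(arm.read_state())
E
```

```text
pics
side {'intrinsics': [[463.0236, 0.0, 323.8369], [0.0, 463.0236, 237.0727], [0.0, 0.0, 1.0]], 'dist_coeffs': [-0.034, 0.0, 0.0, 0.0, 0.0], 'R': [[0.9997, 0.0223, 0.0093], [0.0203, -0.5698, -0.8216], [-0.013, 0.8215, -0.5701]], 't': [-522.1426, 35.6154, 1287.4317]}
[  538.03187889 -1025.68845612   768.02765072]
top {'intrinsics': [[502.3194, 0.0, 305.0985], [0.0, 502.3194, 240.5481], [0.0, 0.0, 1.0]], 'dist_coeffs': [-0.1165, 0.0, 0.0, 0.0, 0.0], 'R': [[-0.0048, -1.0, -0.002], [-0.9974, 0.0049, -0.0726], [0.0726, 0.0017, -0.9974]], 't': [-101.5703, 528.1658, 1186.9478]}
[ 440.15166391 -106.14726984 1221.9328383 ]
{'time': 0.1, 'qpos': array([ 1.29839183e+00,  4.80742139e-01,  1.59680112e+00, -3.09029587e-05,
        1.06511459e+00, -4.65753785e-02]), 'dq': array([-0.00050163, -0.0022824 , -0.00197525, -0.00092547, -0.00173155,
       -0.00062143]), 'joint_torque': array([ 2.23985975e-03, -9.52253866e+01, -4.31052768e+01,  9.66818493e-05,
        4.88563936e-03, -4.77009007e-05]), 'eef_pos': array([145.41928904, 633.14771443, 230.75771465]), 'orientation': array([-7.12423856e-05,  1.12667316e-01,  9.93632624e-01, -5.27985702e-04]), 'wrist_force': array([0.34652509, 0.7879239 , 0.0688326 ]), 'torque': array([ 0.05012186, -0.01083859,  0.00535633]), 'grip_force': 0.0, 'gripper_width': 85.19127182618584}
```

View pics/side0.png

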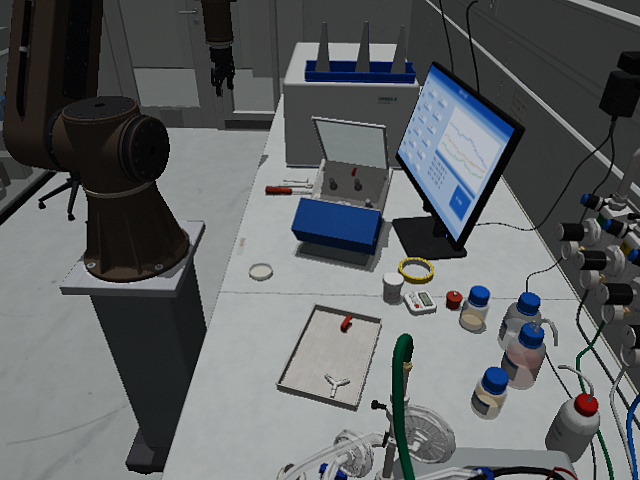

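View pics/top0.png

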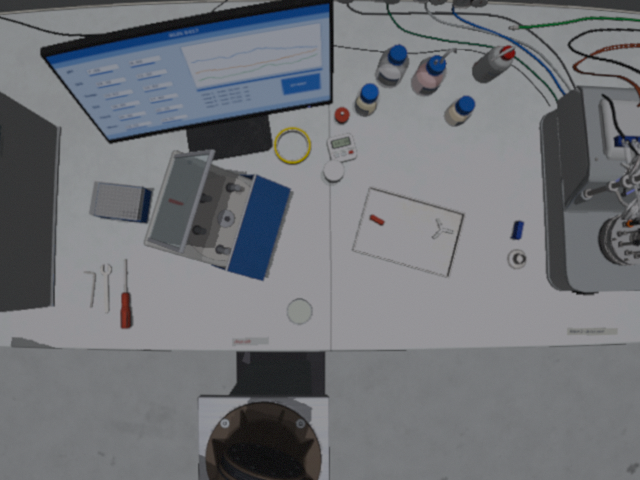

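```bash
python3 - <<'E'
import cv2,numpy as np
def crop(n,x0,y0,w,h,s,o):
    im=cv2.imread(n)[y0:y0+h,x0:x0+w]
    im=cv2.resize(im,None,fx=s,fy=s,interpolation=cv2.INTER_CUBIC)
    im=np.clip(255*(im/255.)**.6,0,255).astype('uint8')
    cv2.imwrite(o,im)
crop("pics/top0.png",140,140,160,150,4,"pics/tc.png")
crop("pics/side0.png",285,110,110,160,3.75,"pics/sc.png")
E
```

```text
(no output)
```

View pics/tc.png

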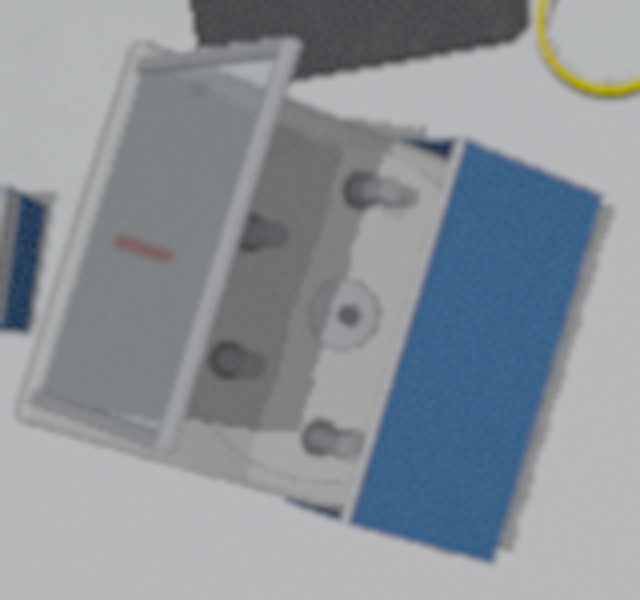

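View pics/sc.png

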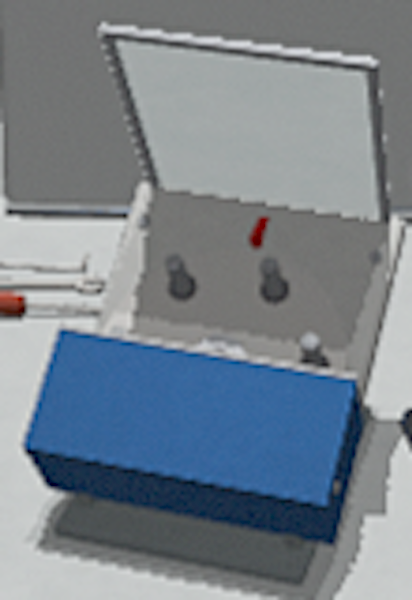

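The top view shows four empty posts at about ±30° and ±90° from the top, so the roll is at about +150° or −150° under the hood. The pointer is at top crop (145,250) and the hub at (348,315). In the side crop the hood edge runs (63,333)–(357,378).

```bash
cat > h.py <<'E'
import numpy as np,cv2
from scipy.optimize import least_squares
from scipy.spatial.transform import Rotation as Ro
from workcell import arm, imaging
P={n:imaging.camera_params(n) for n in("side","top")}
def proj(n,X):
    p=P[n];r,_=cv2.Rodrigues(np.array(p["R"],float))
    return cv2.projectPoints(np.array(X,float).reshape(-1,1,3),r,np.array(p["t"],float).ravel(),np.array(p["intrinsics"]),np.array(p["dist_coeffs"]))[0].reshape(-1,2)
def T(q): return np.array(q,float)/4+140
def S(q): return np.array(q,float)/3.75+[285,110]
a=np.radians(35)
def frame(yaw):
    u=np.array([np.sin(yaw),np.cos(yaw),0]);k=np.array([0,0,1.])
    x=np.cos(a)*u+np.sin(a)*k; z=-np.sin(a)*u+np.cos(a)*k
    return np.c_[x,np.cross(z,x),z]
def tri(uvs):
    return least_squares(lambda X:np.concatenate([(proj(n,[X])[0]-uv) for n,uv in uvs]),[600,0,50])
E
python3 - <<'E'
from h import *
L=np.array([[-16,-110,52],[-16,110,52],[141,-96,190],[141,96,190],[0,0,14]])
to=T([(460,140),(348,520),(294,40),(168,448),(348,315)])
si=S([(357,378),(63,333),(376,63),(103,28)])
def res(v):
    X=L@frame(v[3]).T+v[:3]
    return np.concatenate([(proj("top",X)-to).ravel(),(proj("side",X[:4])-si).ravel()])
s=least_squares(res,[600,150,110,.2]);print(s.x,s.fun.round(1))
R=frame(s.x[3])
for d in(-90,-30,30,90):
    c=np.array([70*np.cos(np.radians(d)),70*np.sin(np.radians(d)),0])
    X=np.array([c,c+[0,0,42]])@R.T+s.x[:3]
    print(d,((proj("top",X)-140)*4).round().tolist(),((proj("side",X)-[285,110])*3.75).round().tolist(),X.round().tolist())
print(R.round(3))
tt=[(372,188),(464,212),(449,276),(353,250)];ss=[(315,306),(382,319),(357,408),(278,388)]
# order: top-img (NE..): match far-left,far-right,near-right,near-left
C=[]
for u,v in zip(tt,[ss[1],ss[2],ss[3],ss[0]]):
    r=tri([("top",u),("side",v)]);C.append(r.x);print(r.x.round(),r.fun.round(1))
C=np.array(C);print(C.mean(0),[np.linalg.norm(C[i]-C[i-1]).round() for i in range(4)])
E
```

```text
[5.73866990e+02 7.73834533e+01 1.08030077e+02 2.85836084e-01] [-0.3 -2.  -1.4 -0.1  1.  -0.3  0.9  0.7 -0.6 -0.9 -0.  -0.7 -1.3 -2.1
 -0.1  1.4 -1.6  1.5]
-90 [[371.0, 191.0], [404.0, 192.0]] [[312.0, 376.0], [307.0, 352.0]] [[641.0, 58.0, 108.0], [634.0, 35.0, 142.0]]
-30 [[257.0, 216.0], [287.0, 218.0]] [[284.0, 296.0], [279.0, 269.0]] [[621.0, 115.0, 143.0], [615.0, 92.0, 177.0]]
30 [[220.0, 339.0], [249.0, 345.0]] [[194.0, 281.0], [186.0, 255.0]] [[554.0, 135.0, 143.0], [547.0, 112.0, 177.0]]
90 [[299.0, 430.0], [330.0, 439.0]] [[129.0, 345.0], [119.0, 320.0]] [[507.0, 97.0, 108.0], [500.0, 74.0, 142.0]]
[[ 0.231 -0.959 -0.162]
 [ 0.786  0.282 -0.55 ]
 [ 0.574  0.     0.819]]
[ 658. -267.   18.] [-0.  -1.1 -1.1  0.1]
[ 596. -495.   10.] [ 0.   0.3  0.2 -0. ]
[ 442. -454.    9.] [-0.1 -0.6 -0.5  0. ]
[ 506. -220.   10.] [-0.  -0.3 -0.3  0. ]
[ 550.21557589 -358.94280467   11.68367634] [np.float64(160.0), np.float64(236.0), np.float64(160.0), np.float64(242.0)]
```

```bash
cat >> h.py <<'E'
def info():
    s=arm.read_state();q=s["orientation"];R0=Ro.from_quat([q[1],q[2],q[3],q[0]])
    return s,np.array(s["eef_pos"]),R0
def plan(target,Rt,n=8):
    s,p,R0=info();d=(np.array(target)-p)/1000;rv=(Ro.from_matrix(Rt)*R0.inv()).as_rotvec()
    print("dp",d.round(4).tolist(),"rot",rv.round(3).tolist(),"deg",np.degrees(np.linalg.norm(rv)).round(1),"mm",(np.linalg.norm(d)*1000).round(0))
E
python3 - <<'E'
from h import *
L=np.array([[-16,-110,52],[-16,110,52],[141,-96,190],[141,96,190],[0,0,14]])
to=T([(460,140),(348,520),(294,40),(168,448),(348,315)])
si=S([(357,378),(63,333),(376,63),(103,28)])
def posts(dl):
    A=np.radians(np.array([-90,-30,30,90])+dl);f=np.c_[70*np.cos(A),70*np.sin(A),0*A];return f,f+[0,0,42]
pt=T([(408,195),(282,236),(260,363),(356,440)]);ps=S([(310,342),(268,264),(175,263)])
def res(v):
    R=frame(v[3]);X=L@R.T+v[:3];f,t=posts(v[4]);t=t@R.T+v[:3]
    return np.concatenate([(proj("top",X)-to).ravel(),(proj("side",X[:4])-si).ravel(),(proj("top",t)-pt).ravel(),(proj("side",t[:3])-ps).ravel()])
s=least_squares(res,[600,150,110,.2,0],loss='soft_l1');print(s.x.round(3),res(s.x).round(1))
E
python3 - <<'E'
from h import *
R=frame(.286);Rt=np.c_[R[:,0],-R[:,1],-R[:,2]]
plan([560,-100,430],Rt)
E
```

```text
[5.73614e+02 7.52610e+01 1.07624e+02 2.85000e-01 7.79400e+00] [ 0.6 -1.9 -0.3 -0.   2.2 -0.2  2.2  0.9  0.4 -0.8 -0.  -0.1 -1.4 -1.6
 -0.1  1.9 -1.8  1.9 -3.8 -1.8 -0.6 -1.1 -0.6 -0.1 -1.5  0.6 -0.3 -0.1
  0.   0.  -0.5 -0.5]
dp [0.4146, -0.7331, 0.1992] rot [0.589, 0.344, -1.575] deg 98.4 mm 865.0
```

The rows are not in the units I measure in: shifts go in shares of 0.75 m and turns go in shares of 2 pi rad. I convert before sending: -0.26 m / 0.75 = -0.3467, -0.22 m / 0.75 = -0.2933, -0.95 rad / 6.2832 = -0.1512.

>>> play_rows(
  deltas=[
    {"dp": [0, 0, 0.0667], "rotation": [0, 0, 0], "claw": 1},
    {"dp": [0.0267, -0.0267, 0.1333], "rotation": [0, 0, -0.0159], "claw": 1},
    {"dp": [0.0533, -0.08, 0.2], "rotation": [0, 0, -0.0398], "claw": 1},
    {"dp": [0.08, -0.1333, 0.2667], "rotation": [0, 0, -0.0637], "claw": 1},
    {"dp": [0.12, -0.1867, 0.28], "rotation": [0, 0, -0.0859], "claw": 1},
    {"dp": [0.16, -0.24, 0.2933], "rotation": [0, 0, -0.1082], "claw": 0.5},
    {"dp": [0.2, -0.2933, 0.2933], "rotation": [0, 0, -0.1305], "claw": 0.0},
    {"dp": [0.24, -0.3467, 0.2933], "rotation": [0, 0, -0.1512], "claw": -0.1},
  ],
)

```text
time: 0.9
eef_pos: [304.7, 400.9, 450.1]
orientation: [0.0, 0.557, 0.831, 0.001]
wrist_force: [2.1, 1.5, 0.3]
gripper_width: 43.9
grip_force: 0.0
```

```bash
python3 - <<'E'
from h import *
R=frame(.285);Rt=np.c_[R[:,0],-R[:,1],-R[:,2]]
s=info()[0];print(s["qpos"].round(2),s["eef_pos"].round(1),s["gripper_width"])
plan([560,-100,430],Rt)
E
```

```text
[ 0.86  0.11  1.59 -0.    1.44  0.47] [304.7 400.9 450.1] 43.939430067552216
dp [0.2553, -0.5009, -0.0201] rot [0.621, 0.034, -0.653] deg 51.7 mm 563.0
```

To row units: -0.35 m / 0.75 = -0.4667, -0.31 m / 0.75 = -0.4133, -0.46 rad / 6.2832 = -0.0732.

>>> play_rows(
  deltas=[
    {"dp": [0.0267, -0.06, 0], "rotation": [0.008, 0, -0.008], "claw": -0.1},
    {"dp": [0.0533, -0.12, 0], "rotation": [0.0159, 0, -0.0159], "claw": -0.1},
    {"dp": [0.08, -0.18, 0], "rotation": [0.0255, 0.0016, -0.0255], "claw": -0.1},
    {"dp": [0.1067, -0.24, 0], "rotation": [0.0334, 0.0016, -0.035], "claw": -0.1},
    {"dp": [0.1333, -0.3, 0], "rotation": [0.0414, 0.0024, -0.0446], "claw": -0.1},
    {"dp": [0.16, -0.36, 0], "rotation": [0.0509, 0.0032, -0.0541], "claw": -0.1},
    {"dp": [0.2, -0.4133, 0], "rotation": [0.0605, 0.0032, -0.0637], "claw": -0.1},
    {"dp": [0.2267, -0.4667, 0], "rotation": [0.07, 0.004, -0.0732], "claw": -0.1},
  ],
)

```text
time: 1.7
eef_pos: [447.1, 102.1, 449.2]
orientation: [-0.127, 0.712, 0.67, 0.169]
wrist_force: [0.7, 0.2, -0.9]
gripper_width: 38.3
grip_force: 0.0
```

```bash
cat >> h.py <<'E'
C=np.array([573.7,76.5,110]);R=frame(.285);Rt=np.c_[R[:,0],-R[:,1],-R[:,2]]
def pol(deg,z,r=70): t=np.radians(deg);return C+R@[r*np.cos(t),r*np.sin(t),z]
E
python3 - <<'E'
from h import *
s=info()[0];print(s["qpos"].round(2),s["gripper_width"])
for z in(170,110,60,8): plan(pol(-82,z),Rt)
E
```

```text
[-0.19 -0.01  1.79  0.43  1.38 -0.22] 38.27611712853616
dp [0.168, -0.131, -0.1943] rot [0.193, 0.011, -0.21] deg 16.4 mm 288.0
dp [0.1777, -0.098, -0.2435] rot [0.193, 0.011, -0.21] deg 16.4 mm 317.0
dp [0.1857, -0.0705, -0.2845] rot [0.193, 0.011, -0.21] deg 16.4 mm 347.0
dp [0.1941, -0.0418, -0.327] rot [0.193, 0.011, -0.21] deg 16.4 mm 383.0
```

To row units: -0.13 m / 0.75 = -0.1733, -0.11 m / 0.75 = -0.1467, -0.21 rad / 6.2832 = -0.0334.

>>> play_rows(
  deltas=[
    {"dp": [0.04, -0.0533, 0], "rotation": [0.008, 0, -0.008], "claw": -0.1},
    {"dp": [0.0667, -0.1067, -0.0267], "rotation": [0.0159, 0, -0.0159], "claw": -0.1},
    {"dp": [0.0933, -0.1467, -0.0533], "rotation": [0.0239, 0.0016, -0.0239], "claw": -0.1},
    {"dp": [0.12, -0.1733, -0.08], "rotation": [0.0302, 0.0016, -0.0334], "claw": -0.1},
    {"dp": [0.12, -0.1733, -0.08], "rotation": [0.0302, 0.0016, -0.0334], "claw": -0.1},
    {"dp": [0.12, -0.1733, -0.08], "rotation": [0.0302, 0.0016, -0.0334], "claw": -0.1},
  ],
)

```text
time: 2.3
eef_pos: [536.4, -27.0, 388.0]
orientation: [-0.18, 0.763, 0.573, 0.238]
wrist_force: [0.0, 0.6, 0.2]
gripper_width: 38.6
grip_force: 0.0
```

```bash
python3 - <<'E'
from h import *
s=info()[0];print(s["qpos"].round(2),s["gripper_width"])
for z in(170,110,60,8): plan(pol(-82,z),Rt)
E
```

```text
[-0.51  0.23  1.75  0.6   1.36 -0.41] 38.59944388128795
dp [0.0787, -0.0019, -0.1332] rot [0.004, -0.002, -0.002] deg 0.3 mm 155.0
dp [0.0883, 0.0311, -0.1823] rot [0.004, -0.002, -0.002] deg 0.3 mm 205.0
dp [0.0964, 0.0586, -0.2233] rot [0.004, -0.002, -0.002] deg 0.3 mm 250.0
dp [0.1048, 0.0872, -0.2659] rot [0.004, -0.002, -0.002] deg 0.3 mm 299.0
```

To row units: -0.223 m / 0.75 = -0.2973, -0.002 m / 0.75 = -0.0027.

>>> play_rows(
  deltas=[
    {"dp": [0.04, -0.0013, -0.0533], "rotation": [0, 0, 0], "claw": -0.1},
    {"dp": [0.08, -0.0027, -0.1067], "rotation": [0, 0, 0], "claw": -0.1},
    {"dp": [0.1053, -0.0027, -0.16], "rotation": [0, 0, 0], "claw": -0.1},
    {"dp": [0.112, 0.0173, -0.2067], "rotation": [0, 0, 0], "claw": -0.1},
    {"dp": [0.12, 0.048, -0.2533], "rotation": [0, 0, 0], "claw": -0.1},
    {"dp": [0.128, 0.0773, -0.2973], "rotation": [0, 0, 0], "claw": -0.1},
    {"dp": [0.128, 0.0773, -0.2973], "rotation": [0, 0, 0], "claw": -0.1},
  ],
)

```text
time: 3.0
eef_pos: [630.6, 35.5, 163.2]
orientation: [-0.181, 0.762, 0.575, 0.237]
wrist_force: [-0.1, 0.2, -0.6]
gripper_width: 38.3
grip_force: 0.0
```

```bash
python3 - <<'E'
from h import *
s=info()[0];print(s["qpos"].round(2),s["gripper_width"])
for z in(60,30,12): plan(pol(-82,z),Rt)
def crop(n,x0,y0,w,h,s):
    im=imaging.grab_frame(n)[y0:y0+h,x0:x0+w]
    im=cv2.resize(im,None,fx=s,fy=s,interpolation=cv2.INTER_CUBIC)
    return np.clip(255*(im/255.)**.6,0,255).astype('uint8')
A=crop("top",150,150,130,130,4);B=crop("side",295,130,70,130,4)
cv2.imwrite("pics/c1.png",np.hstack([A,B]))
E
```

```text
[-0.34  0.57  1.83  0.78  0.95 -0.59] 38.26446326010094
dp [0.0022, -0.0039, 0.0016] rot [0.004, -0.005, -0.007] deg 0.6 mm 5.0
dp [0.007, 0.0126, -0.023] rot [0.004, -0.005, -0.007] deg 0.6 mm 27.0
dp [0.0099, 0.0225, -0.0377] rot [0.004, -0.005, -0.007] deg 0.6 mm 45.0
```

View pics/c1.png

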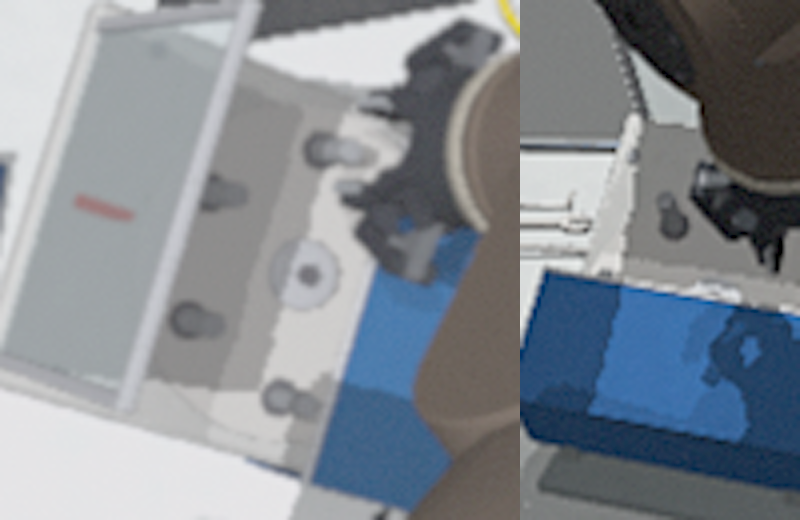

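The open fingers (top crop (375,100) and (350,190)) straddle the −82° post tip (365,155), so I'll descend and grip.

To row units: -0.038 m / 0.75 = -0.0507, 0.005 m / 0.75 = 0.0067.

>>> play_rows(
  deltas=[
    {"dp": [0.0067, 0.0067, -0.0147], "rotation": [0, 0, 0], "claw": -0.1},
    {"dp": [0.0107, 0.0173, -0.032], "rotation": [0, 0, 0], "claw": -0.1},
    {"dp": [0.0133, 0.0293, -0.0507], "rotation": [0, 0, 0], "claw": -0.1},
    {"dp": [0.0133, 0.0293, -0.0507], "rotation": [0, 0, 0], "claw": -0.4},
    {"dp": [0.0133, 0.0293, -0.0507], "rotation": [0, 0, 0], "claw": -0.8},
    {"dp": [0.0133, 0.0293, -0.0507], "rotation": [0, 0, 0], "claw": -0.8},
    {"dp": [0.0133, 0.0293, -0.0507], "rotation": [0, 0, 0], "claw": -0.8},
    {"dp": [0.0133, 0.0293, -0.0507], "rotation": [0, 0, 0], "claw": -0.8},
  ],
  newtons=20,
)

```text
time: 3.9
eef_pos: [637.4, 55.5, 126.4]
orientation: [-0.183, 0.762, 0.574, 0.236]
wrist_force: [-24.0, 6.1, -3.0]
gripper_width: 13.1
grip_force: 19.8
```

```bash
python3 - <<'E'
from h import *
s,p,_=info();print(s["wrist_force"].round(1),s["gripper_width"],s["grip_force"],(R.T@(p-C)).round(1))
for d in(-82,-62,-42,-22): plan(pol(d,12),Rt)
E
```

```text
[-24.    6.1  -3. ] 13.148172869618783 19.794233590364456 [  7.5 -67.1  14.7]
dp [0.0031, 0.0026, -0.001] rot [0.002, -0.009, -0.008] deg 0.7 mm 4.0
dp [0.0012, 0.0229, 0.0123] rot [0.002, -0.009, -0.008] deg 0.7 mm 26.0
dp [-0.0087, 0.0421, 0.0233] rot [0.002, -0.009, -0.008] deg 0.7 mm 49.0
dp [-0.0255, 0.0581, 0.0307] rot [0.002, -0.009, -0.008] deg 0.7 mm 70.0
```

To row units: -0.003 m / 0.75 = -0.004, 0.001 m / 0.75 = 0.0013.

>>> play_rows(
  deltas=[
    {"dp": [-0.004, 0.0013, 0], "rotation": [0, 0, 0], "claw": -0.8},
    {"dp": [-0.004, 0.0013, 0], "rotation": [0, 0, 0], "claw": -0.8},
  ],
)

```text
time: 4.1
eef_pos: [637.3, 55.5, 126.6]
orientation: [-0.181, 0.763, 0.574, 0.237]
wrist_force: [-5.0, 9.0, -13.6]
gripper_width: 12.8
grip_force: 20.8
```

```bash
python3 - <<'E'
from h import *
s,p,_=info();print((R.T@s["wrist_force"]).round(1),s["gripper_width"],s["grip_force"],(R.T@(p-C)).round(1))
E
```

```text
[ -1.9   7.3 -15.3] 12.772654660282795 20.759217739105225 [  7.7 -66.9  14.9]
```

```bash
sed -i 's/^C=.*110\])/C=np.array([571.4,77.2,110])/' h.py; sed -i 's/^C=np.array(\[571.4,77.2,110\]);R/C=np.array([571.4,77.2,110]);R/' h.py; grep -n '^C=' h.py; python3 - <<'E'
from h import *
p=info()[1];print((R.T@(p-C)).round(1))
for d in range(-72,80,10): print(d,(pol(d,0)-pol(-82,0)).round(1))
E
```

```text
24:C=np.array([571.4,77.2,110]);R=frame(.285);Rt=np.c_[R[:,0],-R[:,1],-R[:,2]]
[  7.7 -69.3  14.9]
-72 [ 0.1 10.1  6.8]
-62 [-1.9 20.3 13.3]
-52 [-5.9 30.2 19.1]
-42 [-11.8  39.6  24.2]
-32 [-19.5  48.1  28.5]
-22 [-28.7  55.5  31.6]
-12 [-39.   61.6  33.7]
-2 [-50.3  66.1  34.5]
8 [-62.2  69.1  34.2]
18 [-74.2  70.2  32.6]
28 [-86.1  69.7  29.9]
38 [-97.4  67.3  26.1]
48 [-107.9   63.3   21.3]
58 [-117.2   57.7   15.7]
68 [-125.    50.7    9.5]
78 [-131.1   42.5    2.8]
```

To row units: 0.0555 m / 0.75 = 0.074, 0.0481 m / 0.75 = 0.0641.

>>> play_rows(
  deltas=[
    {"dp": [0, 0.0067, 0.0045], "rotation": [0, 0, 0], "claw": -0.8},
    {"dp": [0.0001, 0.0135, 0.0091], "rotation": [0, 0, 0], "claw": -0.8},
    {"dp": [-0.0025, 0.0271, 0.0177], "rotation": [0, 0, 0], "claw": -0.8},
    {"dp": [-0.0079, 0.0403, 0.0255], "rotation": [0, 0, 0], "claw": -0.8},
    {"dp": [-0.0157, 0.0528, 0.0323], "rotation": [0, 0, 0], "claw": -0.8},
    {"dp": [-0.026, 0.0641, 0.038], "rotation": [0, 0, 0], "claw": -0.8},
    {"dp": [-0.0383, 0.074, 0.0421], "rotation": [0, 0, 0], "claw": -0.8},
    {"dp": [-0.0383, 0.074, 0.0421], "rotation": [0, 0, 0], "claw": -0.8},
  ],
)

```text
time: 4.9
eef_pos: [609.7, 111.2, 160.0]
orientation: [-0.179, 0.763, 0.574, 0.239]
wrist_force: [1.7, 8.2, -13.7]
gripper_width: 12.9
grip_force: 19.9
```

```bash
cat >> h.py <<'E'
def st():
    s,p,_=info();print("t",s["time"],"F",(R.T@s["wrist_force"]).round(1),"w",round(s["gripper_width"],1),round(s["grip_force"],1),"deck",(R.T@(p-C)).round(1))
def crop(n,x0,y0,w,h,s):
    im=imaging.grab_frame(n)[y0:y0+h,x0:x0+w]
    im=cv2.resize(im,None,fx=s,fy=s,interpolation=cv2.INTER_CUBIC)
    return np.clip(255*(im/255.)**.6,0,255).astype('uint8')
E
python3 - <<'E'
from h import *
st()
A=crop("top",150,150,130,130,4);B=crop("side",295,130,70,130,4)
cv2.imwrite("pics/c2.png",np.hstack([A,B]))
E
```

```text
t 4.9 F [ -1.1   0.7 -16. ] w 12.9 19.9 deck [ 64.3 -27.2  16. ]
```

View pics/c2.png

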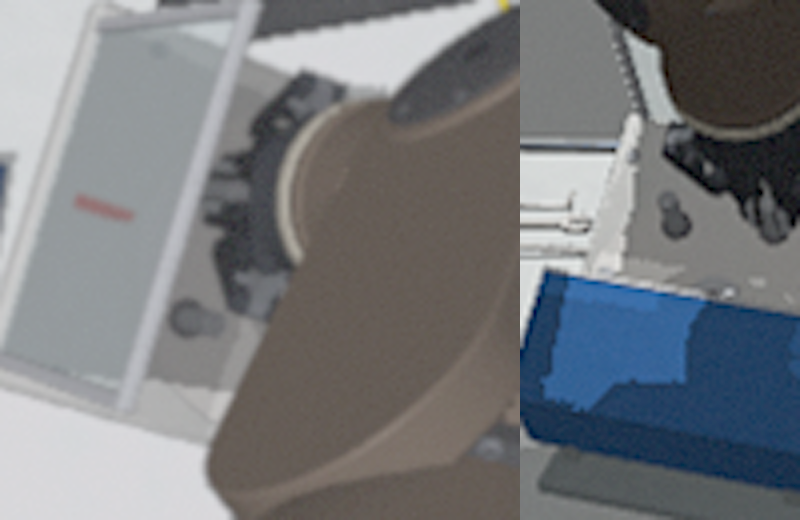

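To row units: -0.0885 m / 0.75 = -0.118, -0.0792 m / 0.75 = -0.1056.

>>> play_rows(
  deltas=[
    {"dp": [-0.0137, 0.0081, 0.0028], "rotation": [0, 0, 0], "claw": -0.8},
    {"dp": [-0.0288, 0.0141, 0.0039], "rotation": [0, 0, 0], "claw": -0.8},
    {"dp": [-0.0447, 0.0181, 0.0035], "rotation": [0, 0, 0], "claw": -0.8},
    {"dp": [-0.0607, 0.0196, 0.0013], "rotation": [0, 0, 0], "claw": -0.8},
    {"dp": [-0.0765, 0.0189, -0.0023], "rotation": [0, 0, 0], "claw": -0.8},
    {"dp": [-0.0916, 0.0157, -0.0073], "rotation": [0, 0, 0], "claw": -0.8},
    {"dp": [-0.1056, 0.0104, -0.0137], "rotation": [0, 0, 0], "claw": -0.8},
    {"dp": [-0.118, 0.0029, -0.0212], "rotation": [0, 0, 0], "claw": -0.8},
  ],
)

```text
time: 5.8
eef_pos: [523.0, 112.4, 144.7]
orientation: [-0.178, 0.763, 0.573, 0.24]
wrist_force: [5.9, 3.4, -2.5]
gripper_width: 13.2
grip_force: 20.7
```

```bash
python3 - <<'E'
from h import *
st()
A=crop("top",150,150,130,130,4);B=crop("side",310,130,80,130,4)
cv2.imwrite("pics/c3.png",np.hstack([A,B]))
E
```

```text
t 5.8 F [ 2.6 -4.7 -4.9] w 13.2 20.7 deck [36.4 56.4 16.8]
```

View pics/c3.png

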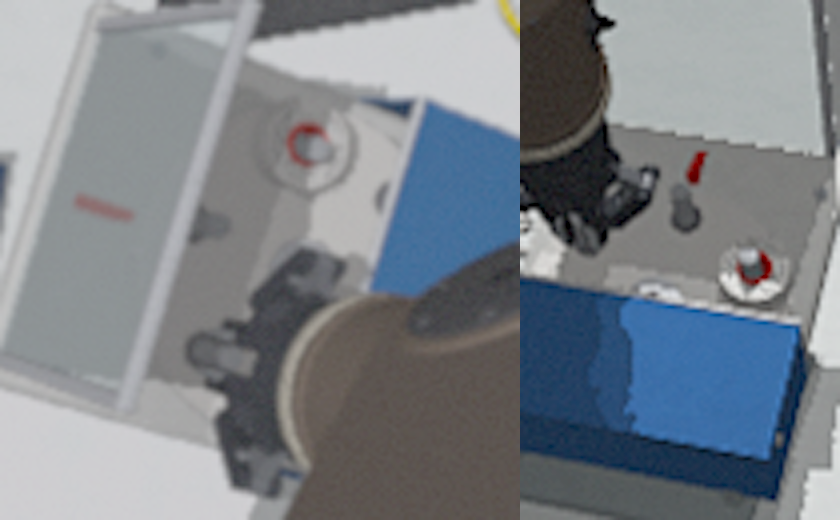

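The roll has come out at about −62° (top crop (307,145)), and an empty post stands near the top. I'll release, regrip that top post and turn another 60°.

To row units: 0.039 m / 0.75 = 0.052, 0.027 m / 0.75 = 0.036.

>>> play_rows(
  deltas=[
    {"dp": [0, 0, 0], "rotation": [0, 0, 0], "claw": -0.1},
    {"dp": [0, 0, 0], "rotation": [0, 0, 0], "claw": -0.1},
    {"dp": [0, 0, 0], "rotation": [0, 0, 0], "claw": -0.1},
    {"dp": [-0.004, -0.0133, 0.02], "rotation": [0, 0, 0], "claw": -0.1},
    {"dp": [-0.0067, -0.024, 0.036], "rotation": [0, 0, 0], "claw": -0.1},
    {"dp": [-0.0107, -0.0347, 0.052], "rotation": [0, 0, 0], "claw": -0.1},
    {"dp": [-0.0107, -0.0347, 0.052], "rotation": [0, 0, 0], "claw": -0.1},
    {"dp": [-0.0107, -0.0347, 0.052], "rotation": [0, 0, 0], "claw": -0.1},
  ],
)

```text
time: 6.7
eef_pos: [514.7, 86.1, 182.6]
orientation: [-0.178, 0.763, 0.573, 0.239]
wrist_force: [0.1, -1.0, -0.6]
gripper_width: 38.1
grip_force: 0.0
```

```bash
python3 - <<'E'
from h import *
st()
plan(pol(-2,62),Rt);plan(pol(-2,14),Rt)
E
```

```text
t 6.7 F [-1.1 -0.3  0. ] w 38.1 0.0 deck [35.5 56.9 63.7]
dp [0.0652, 0.0113, 0.0183] rot [0.006, 0.0, -0.002] deg 0.3 mm 69.0
dp [0.0729, 0.0377, -0.021] rot [0.006, 0.0, -0.002] deg 0.3 mm 85.0
```

To row units: 0.073 m / 0.75 = 0.0973, -0.021 m / 0.75 = -0.028.

>>> play_rows(
  deltas=[
    {"dp": [0.0467, 0.0093, 0.016], "rotation": [0, 0, 0], "claw": -0.1},
    {"dp": [0.0867, 0.0151, 0.0244], "rotation": [0, 0, 0], "claw": -0.1},
    {"dp": [0.088, 0.0173, 0.02], "rotation": [0, 0, 0], "claw": -0.1},
    {"dp": [0.092, 0.032, 0], "rotation": [0, 0, 0], "claw": -0.1},
    {"dp": [0.0973, 0.0507, -0.028], "rotation": [0, 0, 0], "claw": -0.1},
    {"dp": [0.0973, 0.0507, -0.028], "rotation": [0, 0, 0], "claw": -0.4},
    {"dp": [0.0973, 0.0507, -0.028], "rotation": [0, 0, 0], "claw": -0.8},
    {"dp": [0.0973, 0.0507, -0.028], "rotation": [0, 0, 0], "claw": -0.8},
  ],
)

```text
time: 7.5
eef_pos: [586.5, 124.5, 160.9]
orientation: [-0.179, 0.763, 0.573, 0.238]
wrist_force: [6.2, 15.1, -24.3]
gripper_width: 13.4
grip_force: 19.9
```

```bash
python3 - <<'E'
from h import *
st()
for d in range(8,59,10): print(d,((pol(d,0)-pol(-2,0))/1000).round(4).tolist())
E
```

```text
t 7.5 F [ -0.6  -1.8 -29.2] w 13.4 19.9 deck [69.9 -1.2 13.2]
8 [-0.0118, 0.0029, -0.0004]
18 [-0.0239, 0.0041, -0.0019]
28 [-0.0358, 0.0035, -0.0047]
38 [-0.0471, 0.0012, -0.0085]
48 [-0.0576, -0.0029, -0.0133]
58 [-0.0669, -0.0085, -0.0188]
```

To row units: -0.0671 m / 0.75 = -0.0895, -0.0573 m / 0.75 = -0.0764.

>>> play_rows(
  deltas=[
    {"dp": [-0.0076, 0.0036, -0.0023], "rotation": [0, 0, 0], "claw": -0.8},
    {"dp": [-0.0153, 0.0053, -0.0027], "rotation": [0, 0, 0], "claw": -0.8},
    {"dp": [-0.0315, 0.0069, -0.0047], "rotation": [0, 0, 0], "claw": -0.8},
    {"dp": [-0.0473, 0.0061, -0.0084], "rotation": [0, 0, 0], "claw": -0.8},
    {"dp": [-0.0624, 0.0031, -0.0135], "rotation": [0, 0, 0], "claw": -0.8},
    {"dp": [-0.0764, -0.0024, -0.0199], "rotation": [0, 0, 0], "claw": -0.8},
    {"dp": [-0.0895, -0.0109, -0.028], "rotation": [0, 0, 0], "claw": -0.8},
    {"dp": [-0.0895, -0.0109, -0.028], "rotation": [0, 0, 0], "claw": -0.8},
  ],
)

```text
time: 8.3
eef_pos: [519.3, 114.8, 140.2]
orientation: [-0.178, 0.763, 0.573, 0.239]
wrist_force: [-0.0, -3.7, 4.5]
gripper_width: 12.9
grip_force: 23.1
```

```bash
python3 - <<'E'
from h import *
st()
E
```

```text
t 8.3 F [-0.3 -1.   5.7] w 12.9 23.1 deck [34.9 60.6 12.5]
```

>>> play_rows(
  deltas=[
    {"dp": [0, 0, 0], "rotation": [0, 0, 0], "claw": -0.1},
    {"dp": [0, 0, 0], "rotation": [0, 0, 0], "claw": -0.1},
    {"dp": [0, 0, 0], "rotation": [0, 0, 0], "claw": -0.1},
    {"dp": [-0.0067, -0.0213, 0.0333], "rotation": [0, 0, 0], "claw": 0.2},
    {"dp": [-0.0133, -0.044, 0.0653], "rotation": [0, 0, 0], "claw": 1},
    {"dp": [-0.02, -0.08, 0.1067], "rotation": [0, 0, 0], "claw": 1},
    {"dp": [-0.0267, -0.1333, 0.16], "rotation": [0, 0, 0], "claw": 1},
    {"dp": [-0.0267, -0.16, 0.1733], "rotation": [0, 0, 0], "claw": 1},
  ],
)

```text
time: 9.1
eef_pos: [500.4, -5.9, 273.2]
orientation: [-0.177, 0.763, 0.574, 0.239]
wrist_force: [1.3, 0.1, -0.9]
gripper_width: 85.4
grip_force: 0.0
```

```bash
python3 - <<'E'
from h import *
st()
A=crop("top",160,160,85,100,5);B=crop("side",315,145,75,100,5)
cv2.imwrite("pics/c4.png",np.hstack([A,B]))
# refit prediction: line hub->top, loaded post tip & neighbours for angle 0
for n,o in(("top",[160,160]),("side",[315,145])):
    X=[C+R@np.array(v) for v in([70,0,42],[70,0,26],[95,0,0],[110,0,0],[35,60.6,42],[35,-60.6,42],[-16,110,52],[-16,-110,52],[0,0,14])]
    print(n,((proj(n,X)-o)*5).round().tolist())
E
```

```text
t 9.1 F [-0.1 -1.2 -1. ] w 85.4 0.0 deck [ 11.9  44.8 190.8]
top [[214.0, 250.0], [200.0, 248.0], [125.0, 228.0], [93.0, 217.0], [247.0, 411.0], [329.0, 139.0], [328.0, 555.0], [473.0, 70.0], [332.0, 294.0]]
side [[159.0, 156.0], [162.0, 170.0], [178.0, 153.0], [184.0, 130.0], [37.0, 195.0], [252.0, 230.0], [-77.0, 255.0], [322.0, 323.0], [135.0, 292.0]]
```

View pics/c4.png

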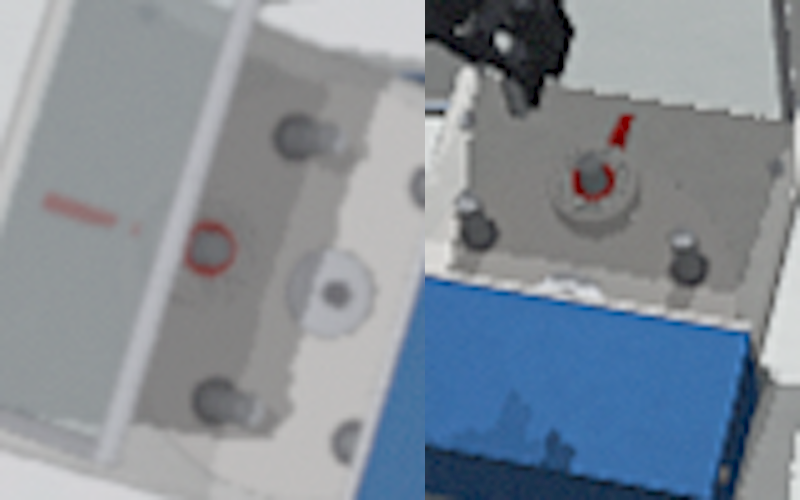

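The roll is at the top. The red dash (137,229) lies within 1 px of the line from the pointer centre (79,211) to the hub, and the neighbouring posts look symmetric. Next I'll grasp the roll.

```bash
python3 - <<'E'
from h import *
for z in(100,50,25,5): plan(C+R@np.array([67.5,0,z]),Rt)
E
```

```text
dp [0.0691, 0.0822, -0.0419] rot [0.008, 0.004, -0.001] deg 0.5 mm 115.0
dp [0.0772, 0.1098, -0.0829] rot [0.008, 0.004, -0.001] deg 0.5 mm 158.0
dp [0.0812, 0.1235, -0.1034] rot [0.008, 0.004, -0.001] deg 0.5 mm 180.0
dp [0.0845, 0.1345, -0.1198] rot [0.008, 0.004, -0.001] deg 0.5 mm 199.0
```

To row units: 0.1098 m / 0.75 = 0.1464, -0.0829 m / 0.75 = -0.1105, 0.008 rad / 6.2832 = 0.0013.

>>> play_rows(
  deltas=[
    {"dp": [0.04, 0.0467, -0.024], "rotation": [0.0006, 0.0003, 0], "claw": 1},
    {"dp": [0.0733, 0.0827, -0.0427], "rotation": [0.0013, 0.0006, -0.0002], "claw": 1},
    {"dp": [0.0921, 0.1096, -0.0559], "rotation": [0.0013, 0.0006, -0.0002], "claw": 1},
    {"dp": [0.0976, 0.128, -0.0832], "rotation": [0.0013, 0.0006, -0.0002], "claw": 1},
    {"dp": [0.1029, 0.1464, -0.1105], "rotation": [0.0013, 0.0006, -0.0002], "claw": 1},
    {"dp": [0.1029, 0.1464, -0.1105], "rotation": [0.0013, 0.0006, -0.0002], "claw": 1},
  ],
)

```text
time: 9.8
eef_pos: [575.5, 108.2, 184.8]
orientation: [-0.185, 0.763, 0.572, 0.238]
wrist_force: [-1.0, 0.8, 0.5]
gripper_width: 85.5
grip_force: 0.0
```

```bash
python3 - <<'E'
from h import *
st()
for z in(25,5): plan(C+R@np.array([67.5,0,z]),Rt)
E
```

```text
t 9.8 F [0.7 1.2 0.1] w 85.5 0.0 deck [68.2  4.7 43.5]
dp [0.0074, 0.0083, -0.0156] rot [-0.004, -0.009, -0.004] deg 0.6 mm 19.0
dp [0.0106, 0.0193, -0.032] rot [-0.004, -0.009, -0.004] deg 0.6 mm 39.0
```

To row units: -0.022 m / 0.75 = -0.0293, -0.0156 m / 0.75 = -0.0208, -0.004 rad / 6.2832 = -0.0006.

>>> play_rows(
  deltas=[
    {"dp": [0.0067, 0.004, -0.008], "rotation": [0, -0.0006, -0.0003], "claw": 1},
    {"dp": [0.01, 0.0107, -0.0208], "rotation": [-0.0006, -0.0013, -0.0006], "claw": 1},
    {"dp": [0.0113, 0.016, -0.0293], "rotation": [-0.0006, -0.0013, -0.0006], "claw": 1},
    {"dp": [0.0113, 0.016, -0.0293], "rotation": [-0.0006, -0.0013, -0.0006], "claw": 1},
  ],
)

```text
time: 10.2
eef_pos: [585.7, 118.1, 164.9]
orientation: [-0.179, 0.764, 0.571, 0.242]
wrist_force: [-0.4, -0.4, -0.3]
gripper_width: 85.3
grip_force: 0.0
```

```bash
python3 - <<'E'
from h import *
st()
for z in(10,5): plan(C+R@np.array([67.5,0,z]),Rt)
E
```

```text
t 10.2 F [-0.6  0.3 -0. ] w 85.3 0.0 deck [66.9 -2.2 20.2]
dp [-0.0003, 0.0067, -0.008] rot [0.001, 0.003, 0.002] deg 0.2 mm 10.0
dp [0.0005, 0.0094, -0.0121] rot [0.001, 0.003, 0.002] deg 0.2 mm 15.0
```

>>> play_rows(
  deltas=[
    {"dp": [-0.0013, 0.0067, -0.008], "rotation": [0, 0, 0], "claw": 1},
    {"dp": [-0.0007, 0.012, -0.016], "rotation": [0, 0, 0], "claw": 1},
    {"dp": [-0.0007, 0.012, -0.016], "rotation": [0, 0, 0], "claw": 1},
    {"dp": [-0.0007, 0.012, -0.016], "rotation": [0, 0, 0], "claw": 1},
  ],
)

```text
time: 10.6
eef_pos: [585.5, 126.9, 153.5]
orientation: [-0.179, 0.764, 0.571, 0.242]
wrist_force: [0.0, 1.2, 0.2]
gripper_width: 85.2
grip_force: 0.0
```

```bash
python3 - <<'E'
from h import *
st()
for z in(5,): plan(C+R@np.array([67.5,0,z]),Rt)
E
```

```text
t 10.6 F [ 1.1  0.3 -0.5] w 85.2 0.0 deck [67.2  0.5  6. ]
dp [0.0007, 0.0007, -0.0007] rot [0.001, 0.003, 0.002] deg 0.2 mm 1.0
```

Centred, so I'll close on the roll.

>>> play_rows(
  deltas=[
    {"dp": [0, 0, 0], "rotation": [0, 0, 0], "claw": 0.6},
    {"dp": [0, 0, 0], "rotation": [0, 0, 0], "claw": 0.4},
    {"dp": [0, 0, 0], "rotation": [0, 0, 0], "claw": 0.25},
    {"dp": [0, 0, 0], "rotation": [0, 0, 0], "claw": 0.1},
    {"dp": [0, 0, 0], "rotation": [0, 0, 0], "claw": 0.0},
    {"dp": [0, 0, 0], "rotation": [0, 0, 0], "claw": -0.1},
  ],
  newtons=25,
)

```text
time: 11.2
eef_pos: [585.8, 126.5, 154.0]
orientation: [-0.178, 0.764, 0.571, 0.242]
wrist_force: [-2.7, -4.5, 6.2]
gripper_width: 49.9
grip_force: 24.5
```

```bash
python3 - <<'E'
from h import *
st()
for z in(8,20,40,60,80): plan(C+R@np.array([67.5,0,z]),Rt)
E
```

```text
t 11.2 F [-0.7  1.4  8. ] w 49.9 24.5 deck [67.3  0.1  6.6]
dp [-0.0001, -0.0006, 0.0013] rot [0.002, 0.004, 0.002] deg 0.3 mm 1.0
dp [-0.0021, -0.0072, 0.0111] rot [0.002, 0.004, 0.002] deg 0.3 mm 13.0
dp [-0.0053, -0.0182, 0.0275] rot [0.002, 0.004, 0.002] deg 0.3 mm 33.0
dp [-0.0085, -0.0292, 0.0439] rot [0.002, 0.004, 0.002] deg 0.3 mm 53.0
dp [-0.0117, -0.0402, 0.0602] rot [0.002, 0.004, 0.002] deg 0.3 mm 73.0
```

To row units: 0.0528 m / 0.75 = 0.0704, -0.0275 m / 0.75 = -0.0367.

>>> play_rows(
  deltas=[
    {"dp": [0.0007, 0.0021, 0.0016], "rotation": [0, 0, 0], "claw": -0.1},
    {"dp": [-0.0005, -0.002, 0.0073], "rotation": [0, 0, 0], "claw": -0.1},
    {"dp": [-0.0021, -0.0075, 0.0157], "rotation": [0, 0, 0], "claw": -0.1},
    {"dp": [-0.0043, -0.0147, 0.0267], "rotation": [0, 0, 0], "claw": -0.1},
    {"dp": [-0.0064, -0.022, 0.0376], "rotation": [0, 0, 0], "claw": -0.1},
    {"dp": [-0.0087, -0.0293, 0.0485], "rotation": [0, 0, 0], "claw": -0.1},
    {"dp": [-0.0108, -0.0367, 0.0595], "rotation": [0, 0, 0], "claw": -0.1},
    {"dp": [-0.0129, -0.044, 0.0704], "rotation": [0, 0, 0], "claw": -0.1},
  ],
)

```text
time: 12.0
eef_pos: [575.8, 93.2, 207.2]
orientation: [-0.178, 0.764, 0.571, 0.242]
wrist_force: [-0.4, 0.2, -0.6]
gripper_width: 49.7
grip_force: 26.0
```

```bash
python3 - <<'E'
from h import *
st()
E
```

```text
t 12.0 F [-0.2  0.4 -0.5] w 49.7 26.0 deck [69.3  0.3 70.2]
```

```bash
cat >> h.py <<'E'
Rv=np.array([[.263,.965,0],[.965,-.263,0],[0,0,-1]]).T.T
Rv=np.c_[[.263,.965,0],[.965,-.263,0],[0,0,-1]]
E
python3 - <<'E'
from h import *
plan([550,-359,180],Rv);s=info()[0];print(s["qpos"].round(2))
E
```

```text
dp [-0.0258, -0.4522, -0.0272] rot [-0.586, 0.171, 0.019] deg 35.0 mm 454.0
[-0.27  0.43  1.97  0.81  0.91 -0.55]
```

To row units: -0.25 m / 0.75 = -0.3333, -0.22 m / 0.75 = -0.2933.

>>> play_rows(
  deltas=[
    {"dp": [-0.0067, -0.0333, 0.04], "rotation": [0, 0, 0], "claw": -0.1},
    {"dp": [-0.0107, -0.08, 0.0667], "rotation": [0, 0, 0], "claw": -0.1},
    {"dp": [-0.0133, -0.1333, 0.0733], "rotation": [0, 0, 0], "claw": -0.1},
    {"dp": [-0.0133, -0.1867, 0.08], "rotation": [0, 0, 0], "claw": -0.1},
    {"dp": [-0.0133, -0.24, 0.08], "rotation": [0, 0, 0], "claw": -0.1},
    {"dp": [-0.0133, -0.2933, 0.08], "rotation": [0, 0, 0], "claw": -0.1},
    {"dp": [-0.0133, -0.3333, 0.08], "rotation": [0, 0, 0], "claw": -0.1},
    {"dp": [-0.0133, -0.3333, 0.08], "rotation": [0, 0, 0], "claw": -0.1},
  ],
)

```text
time: 12.8
eef_pos: [566.0, -160.4, 266.4]
orientation: [-0.177, 0.765, 0.57, 0.242]
wrist_force: [0.5, 0.1, -0.1]
gripper_width: 49.6
grip_force: 26.5
```

```bash
python3 - <<'E'
from h import *
st();plan([550,-359,180],Rv);s=info()[0];print(s["qpos"].round(2),s["eef_pos"])
E
```

```text
t 12.8 F [ 0.1 -0.4 -0.2] w 49.6 26.5 deck [-98.3 -61.6 259.8]
dp [-0.016, -0.1986, -0.0864] rot [-0.584, 0.172, 0.022] deg 34.9 mm 217.0
[-0.67  0.47  1.7   0.59  1.28 -0.65] [ 565.96856648 -160.41014236  266.38595632]
```

To row units: -0.199 m / 0.75 = -0.2653, -0.016 m / 0.75 = -0.0213, -0.584 rad / 6.2832 = -0.0929.

>>> play_rows(
  deltas=[
    {"dp": [-0.0027, -0.04, 0], "rotation": [-0.0127, 0.004, 0.0005], "claw": -0.1},
    {"dp": [-0.0053, -0.08, 0], "rotation": [-0.0286, 0.008, 0.001], "claw": -0.1},
    {"dp": [-0.0107, -0.1333, -0.0133], "rotation": [-0.0462, 0.0135, 0.0016], "claw": -0.1},
    {"dp": [-0.0133, -0.1867, -0.04], "rotation": [-0.0637, 0.0191, 0.0024], "claw": -0.1},
    {"dp": [-0.0187, -0.2267, -0.0667], "rotation": [-0.0796, 0.0234, 0.0032], "claw": -0.1},
    {"dp": [-0.0213, -0.2653, -0.1013], "rotation": [-0.0929, 0.0274, 0.0035], "claw": -0.1},
    {"dp": [-0.0213, -0.2653, -0.1147], "rotation": [-0.0929, 0.0274, 0.0035], "claw": -0.1},
    {"dp": [-0.0213, -0.2653, -0.1147], "rotation": [-0.0929, 0.0274, 0.0035], "claw": -0.1},
  ],
)

```text
time: 13.6
eef_pos: [548.9, -353.7, 179.0]
orientation: [-0.004, 0.794, 0.608, -0.0]
wrist_force: [0.1, 1.2, -0.3]
gripper_width: 49.6
grip_force: 26.5
```

```bash
python3 - <<'E'
from h import *
st();plan([550,-359,40],Rv);s=info()[0];print(s["eef_pos"])
A=crop("top",330,165,150,130,4)
cv2.imwrite("pics/c5.png",A)
E
```

```text
t 13.6 F [ 0.8  0.2 -1. ] w 49.6 26.5 deck [-304.3  -99.6  297.3]
dp [0.0011, -0.0053, -0.139] rot [-0.006, -0.005, -0.002] deg 0.4 mm 139.0
[ 548.93957564 -353.70762009  179.01084789]
```

View pics/c5.png

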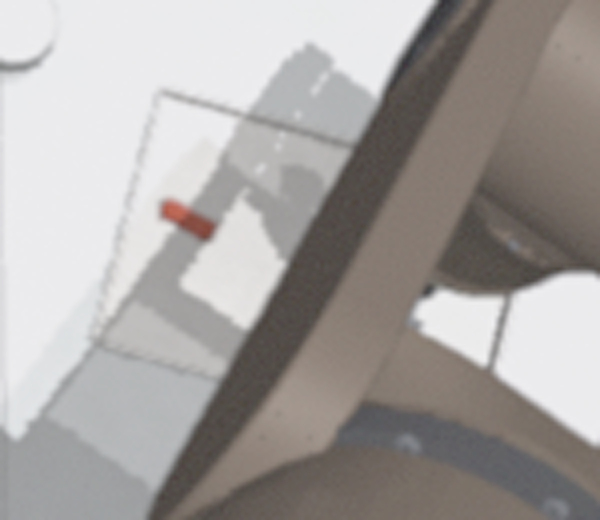

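The arm hides the gripper, but the red clamp is undisturbed at (187,220) and the pose over the tray is right. I'll lower the roll.

To row units: -0.162 m / 0.75 = -0.216, -0.005 m / 0.75 = -0.0067, -0.006 rad / 6.2832 = -0.001.

>>> play_rows(
  deltas=[
    {"dp": [0.0013, -0.004, -0.04], "rotation": [-0.001, -0.0008, -0.0003], "claw": -0.1},
    {"dp": [0.0013, -0.0067, -0.0867], "rotation": [-0.001, -0.0008, -0.0003], "claw": -0.1},
    {"dp": [0.0013, -0.0067, -0.1333], "rotation": [-0.001, -0.0008, -0.0003], "claw": -0.1},
    {"dp": [0.0013, -0.0067, -0.1733], "rotation": [-0.001, -0.0008, -0.0003], "claw": -0.1},
    {"dp": [0.0013, -0.0067, -0.2], "rotation": [-0.001, -0.0008, -0.0003], "claw": -0.1},
    {"dp": [0.0013, -0.0067, -0.216], "rotation": [-0.001, -0.0008, -0.0003], "claw": -0.1},
    {"dp": [0.0013, -0.0067, -0.216], "rotation": [-0.001, -0.0008, -0.0003], "claw": -0.1},
    {"dp": [0.0013, -0.0067, -0.216], "rotation": [-0.001, -0.0008, -0.0003], "claw": -0.1},
  ],
)

```text
time: 14.45
eef_pos: [551.5, -360.6, 19.6]
orientation: [0.003, 0.795, 0.607, 0.0]
wrist_force: [-0.5, -0.2, -0.6]
gripper_width: 49.7
grip_force: 26.5
```

```bash
python3 - <<'E'
from h import *
s=info()[0];print(s["eef_pos"],s["wrist_force"].round(1));plan([550,-359,9],Rv)
E
```

```text
[ 551.48754992 -360.62710187   19.64006524] [-0.5 -0.2 -0.6]
dp [-0.0015, 0.0016, -0.0106] rot [0.004, 0.004, 0.0] deg 0.3 mm 11.0
```

To row units: -0.009 m / 0.75 = -0.012, -0.003 m / 0.75 = -0.004, 0.004 rad / 6.2832 = 0.0006.

>>> play_rows(
  deltas=[
    {"dp": [0, 0, -0.004], "rotation": [0.0006, 0.0006, 0], "claw": -0.1},
    {"dp": [0, 0, -0.008], "rotation": [0.0006, 0.0006, 0], "claw": -0.1},
    {"dp": [0, 0, -0.0107], "rotation": [0.0006, 0.0006, 0], "claw": -0.1},
    {"dp": [0, 0, -0.012], "rotation": [0.0006, 0.0006, 0], "claw": -0.1},
    {"dp": [0, 0, -0.012], "rotation": [0.0006, 0.0006, 0], "claw": -0.1},
  ],
)

```text
time: 14.95
eef_pos: [550.8, -360.2, 9.3]
orientation: [-0.001, 0.795, 0.607, -0.0]
wrist_force: [0.6, 0.0, -1.7]
gripper_width: 49.1
grip_force: 26.5
```

To row units: -0.001 m / 0.75 = -0.0013, -0.0005 m / 0.75 = -0.0007.

>>> play_rows(
  deltas=[
    {"dp": [0, 0, -0.0007], "rotation": [0, 0, 0], "claw": -0.1},
    {"dp": [0, 0, -0.0013], "rotation": [0, 0, 0], "claw": -0.1},
    {"dp": [0, 0, -0.0013], "rotation": [0, 0, 0], "claw": -0.1},
  ],
)

```text
time: 15.25
eef_pos: [550.8, -360.2, 8.3]
orientation: [-0.001, 0.795, 0.607, -0.0]
wrist_force: [0.6, -0.8, -0.9]
gripper_width: 49.7
grip_force: 26.5
```

To row units: -0.001 m / 0.75 = -0.0013, -0.0005 m / 0.75 = -0.0007.

>>> play_rows(
  deltas=[
    {"dp": [0, 0, -0.0007], "rotation": [0, 0, 0], "claw": -0.1},
    {"dp": [0, 0, -0.0013], "rotation": [0, 0, 0], "claw": -0.1},
    {"dp": [0, 0, -0.0013], "rotation": [0, 0, 0], "claw": -0.1},
  ],
)

```text
time: 15.55
eef_pos: [550.9, -360.3, 7.5]
orientation: [-0.001, 0.795, 0.607, -0.0]
wrist_force: [-0.9, -0.3, 1.5]
gripper_width: 49.5
grip_force: 26.6
```

To row units: -0.0008 m / 0.75 = -0.0011, -0.0004 m / 0.75 = -0.0005.

>>> play_rows(
  deltas=[
    {"dp": [0, 0, -0.0005], "rotation": [0, 0, 0], "claw": -0.1},
    {"dp": [0, 0, -0.0011], "rotation": [0, 0, 0], "claw": -0.1},
    {"dp": [0, 0, -0.0011], "rotation": [0, 0, 0], "claw": -0.1},
  ],
)

```text
time: 15.85
eef_pos: [550.9, -360.3, 7.3]
orientation: [-0.0, 0.795, 0.607, -0.0]
wrist_force: [-3.8, 2.0, 13.6]
gripper_width: 49.9
grip_force: 27.4
```

Contact at about 13 N. I'll back off slightly and release slowly.

To row units: 0.0006 m / 0.75 = 0.0008.

>>> play_rows(
  deltas=[
    {"dp": [0, 0, 0.0008], "rotation": [0, 0, 0], "claw": -0.1},
    {"dp": [0, 0, 0.0008], "rotation": [0, 0, 0], "claw": 0.2},
    {"dp": [0, 0, 0.0008], "rotation": [0, 0, 0], "claw": 0.3},
    {"dp": [0, 0, 0.0008], "rotation": [0, 0, 0], "claw": 0.45},
    {"dp": [0, 0, 0.0008], "rotation": [0, 0, 0], "claw": 0.6},
    {"dp": [0, 0, 0.0008], "rotation": [0, 0, 0], "claw": 0.8},
    {"dp": [0, 0, 0.0008], "rotation": [0, 0, 0], "claw": 0.8},
    {"dp": [0, 0, 0.0008], "rotation": [0, 0, 0], "claw": 0.8},
  ],
)

```text
time: 16.65
eef_pos: [550.8, -360.2, 7.1]
orientation: [-0.001, 0.795, 0.607, -0.0]
wrist_force: [0.0, -0.1, -0.4]
gripper_width: 76.8
grip_force: 0.0
```

To row units: 0.3 m / 0.75 = 0.4, 0.25 m / 0.75 = 0.3333.

>>> play_rows(
  deltas=[
    {"dp": [0, 0, 0.0133], "rotation": [0, 0, 0], "claw": 0.8},
    {"dp": [0, 0, 0.04], "rotation": [0, 0, 0], "claw": 0.8},
    {"dp": [0, 0, 0.08], "rotation": [0, 0, 0], "claw": 0.8},
    {"dp": [0, 0, 0.1333], "rotation": [0, 0, 0], "claw": 0.8},
    {"dp": [0, 0, 0.2], "rotation": [0, 0, 0], "claw": 0.8},
    {"dp": [0, 0, 0.2667], "rotation": [0, 0, 0], "claw": 0.8},
    {"dp": [-0.04, 0, 0.3333], "rotation": [0, 0, 0], "claw": 0.8},
    {"dp": [-0.08, 0, 0.4], "rotation": [0, 0, 0], "claw": 0.8},
  ],
)

```text
time: 17.45
eef_pos: [498.9, -359.9, 295.6]
orientation: [-0.0, 0.794, 0.607, -0.0]
wrist_force: [-0.6, -0.8, 0.9]
gripper_width: 77.1
grip_force: 0.0
```

```bash
python3 - <<'E'
from h import *
s=info()[0];print(s["eef_pos"],s["wrist_force"].round(1),s["time"])
A=crop("top",160,160,85,100,4);B=crop("side",270,140,120,280,2)
A=cv2.copyMakeBorder(A,0,160,0,0,cv2.BORDER_CONSTANT)
cv2.imwrite("pics/c6.png",np.hstack([A,B]))
E
```

```text
[ 498.85330623 -359.86599148  295.58287837] [-0.6 -0.8  0.9] 17.45
```

View pics/c6.png

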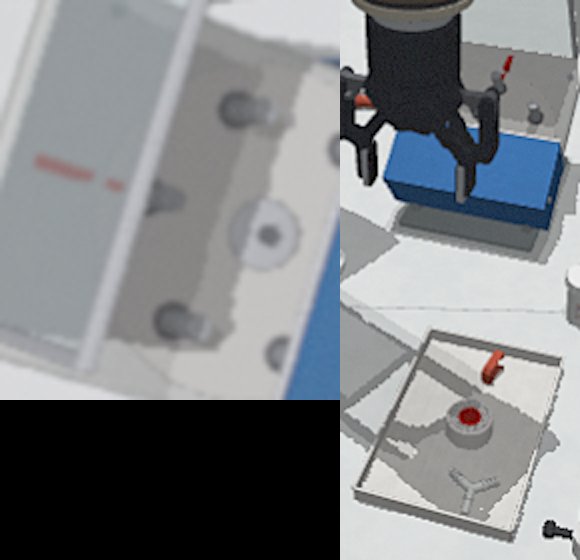

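The roll lies flat in the middle of the tray (side crop (470,425)), with the clamp and Y piece undisturbed. The red dash (115,184) is in line with the pointer (37,160)–(92,177), so I'm handing in.

```bash
python3 -c "
from workcell import ticket
print(ticket.close_job())"
```

```text
the job is handed in; nothing more can be done
None
```

The job is handed in at about 17.5 s of the 58 s limit: the wheel stands with the roll's now-empty post at the top, in line with the red pointer, and the tape roll lies flat in the tray with the clamp and Y piece left as they were.

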